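# Sort spools, block and glass into their trays

## Robot

A 6-joint arm with a two-finger parallel gripper is mounted at the origin on a cart in front of the work surface, level with it; the furniture and walls round the work are solid. World frame = base frame: x ahead of the robot, y to its left, z up, the work surface at z = 0. Lengths are in m, angles in degrees, forces in N, time in s.
With the tool pointing down it reaches from about 0.35 to 0.875 m from the base axis. Payload 4.2 kg.
Tool frame: the origin (TCP) lies where the fingers leave the gripper's body, on its centre line; the fingertips stand 70 mm ahead of it and the grasp point (between the pads) lies 51 mm ahead of it; z points along the fingers, y is the direction in which the jaws open and shut (so a half turn about z gives the same grasp; the last joint's range is limited). The gripper opens to 87 mm and grips with 3 to 60 N. Pads are 19 mm wide; open, the fingers measure 117 mm over their backs; the gripper's body (75 mm by 190 mm) begins 51 mm behind the grasp point.
Start: joints at [86.494, 22.042, 0.453, 0, -68.411, -14.817], TCP at [0.196, 0.593, 0.292] pointing down, gripper open.
Joint ranges: [-179.83, 179.83], [-69.29, 118.12], [-61.27, 80.66], [-181.25, 117.63], [-171.15, -9.14], [-177.46, 177.46]. Speed limits (degrees/s): [159.86, 159.86, 180, 180, 180, 180].

## Interface

Orientations are given as a 3x3 rotation matrix whose columns are the frame's x, y, z axes.
In Python, from station import sense, cams, job gives the robot as it stands. The module is installed in compiled form; this text tells all that it offers.
- The arm moves only by the shell command python3 -m handwheel 'ROWS'. ROWS is JSON, a list of rows, each a list of 5 numbers: the shift along the tool's x, y, z in cm, then the turn about the tool's z in degrees, then the opening, from 0 (shut) to 1 (fully open). A call has 1 to 10 rows; each row shifts and turns the commanded pose from where the row before left it, along the tool's axes as they then stand; what a row does not reach is not made up. A row lasts 1/8 s, in which the tool goes at most 62.5 mm and 10.7 degrees, less where a joint would pass 70% of its speed; a pose out of reach is approached as far as the arm can. A call with a gripper value outside its range is refused whole. The fingers move at their own pace and stop on an object; the grip force is fixed at half the most. Time passes only in rows, so rows that do not move let the fingers close. It gives the time, the measured TCP pose, the force and the opening at its end, in the units of the state.
- sense(): the state, without advancing time (a new reading comes with each control period).
- cams.capture(name): name is "scene" or "side" or "wrist"; returns the picture (400x640x3 uint8, red, green, blue); there is no depth.
- cams.camera_params(name): a dict with "fx", "fy", "cx", "cy" (pixels), "origin" and "rotation" of the camera in the world. Camera axes: x right, y down, z forward; pixel columns grow to the right and rows downward; lengths in m; the calibration is good to about 2 mm. A picture is of the moment at which its call begins: read the wrist's pose just before it. camera_params takes no time and is no camera call; for the wrist camera it gives the pose at the moment of the call.
- job.finish_job(): hands the job in, once; it reports no verdict.
The state is a dict: "time_s": time; "joints": joint angles; "joint_velocities": joint speeds; "effort": joint torques, N m; "tcp_pos": TCP position; "ee_rot": TCP orientation; "wrist_force": force on the tool from outside, world axes, zero at the start; "moment": the same for the moment, N m; "gripper_width": opening from 0.0 (shut) to 1.0 (fully open).
Only numpy, scipy, OpenCV 4.12 (cv2) and the standard library are available. Lean on these libraries where they do the work, as an engineer would, in place of code of your own. Each camera call takes 0.05 s, during which the arm holds its last target. There are 200 camera calls.

## Task

Sort the four loose things on the bench into the trays where they belong: both solder spools stand next to each other in the long narrow tray, the wood block goes in the small square tray, and the glass slab in the larger, cork-lined square tray. Everything must rest flat on its tray's floor: the spools upright, the block not on end. Leave the pliers and the screwdriver where they lie.

Things in the scene. Friction and masses are not known exactly. Their poses are not given: they have to be found in the camera images.
- spool_a_center (a point): The larger of two spools of solder wire, standing on its flange on the bench: two round flanges 54 mm across and 3 mm thick, the wire wound full between them, almost flush with their rims, 42 mm tall overall; a short wire tail sticks out at one side. The point is the middle of the spool, on its axis, 21 mm above its underside; z is the spool's axis. 0.24 to 0.5 kg.
- spool_b_center (a point): The smaller spool of solder wire, standing on its flange: flanges 49 mm across and 3 mm thick, wound full, 38 mm tall. The point is its middle, on its axis, 19 mm above its underside; z is its axis. 0.17 to 0.35 kg.
- wood_block_center (a point): A small plain wood block with a drilled hole in its top, 34 mm along its x, 50 mm along its y, 34 mm tall. The point is its centre, 17 mm above its underside. About 0.04 kg.
- glass_slab_center (a point): A flat square slab of cast glass with polished edges, 45 x 45 mm and 10 mm thick, lying flat; x and y are along its edges. The point is its centre, 5 mm above its underside. About 0.05 kg.
- spool_tray_floor (a point): The long narrow plywood tray, 84 mm (its x) by 140 mm (its y) outside and 14 mm high, open on top; plain wood floor 4 mm thick, walls 4 mm thick standing 10 mm above the floor, inside 76 x 132 mm: room for both spools one behind the other along y. Fixed to the bench. The point is the centre of the floor's upper face, 4 mm above the bench.
- block_tray_floor (a point): The small square plywood tray, 84 x 84 mm outside and 14 mm high, open on top; plain wood floor 4 mm thick, walls 4 mm thick standing 10 mm above the floor, inside 76 x 76 mm. Fixed to the bench. The point is the centre of the floor's upper face, 4 mm above the bench; x and y are along its walls.
- glass_tray_floor (a point): The larger square plywood tray lined with cork, 108 x 108 mm outside and 12 mm high, open on top; walls 4 mm thick standing 6 mm above the cork, inside 100 x 100 mm. Fixed to the bench. The point is the centre of the cork's upper face, 6 mm above the bench; x and y are along its walls.
- pliers_center (a point): A pair of pliers with plastic-sleeved handles, 56 x 172 x 14 mm, lying loose at the left of the bench, not to be disturbed. The point is its middle, 7 mm above the bench; its length is along y.
- screwdriver_center (a point): A screwdriver, 198 mm long along its y with a fluted handle 27 mm thick and 92 mm long, lying loose at the right of the bench, not to be disturbed. The point is the middle of the handle, 13 mm above the bench; the blade points along -y.

How it is judged (in metres and radians):
At the end, for the whole second after the job is handed in: Both spools upright (0.12 rad) on the floor of the long tray, the block on the floor of the small square tray, the glass flat (0.12 rad) on the cork of the larger square tray: each between the walls, centre within 5 mm (glass 4 mm) of its height when lying on the floor; all at rest (x of spool_a_center in the frame of spool_tray_floor between -0.016 and 0.016 m and y of spool_a_center in the frame of spool_tray_floor between -0.045 and 0.045 m and z of spool_a_center in the frame of spool_tray_floor between 0.016 and 0.026 m and angle between each of spool_a_center, spool_b_center, glass_slab_center's own z axis and vertical below 0.12 rad and x of spool_b_center in the frame of spool_tray_floor between -0.016 and 0.016 m and y of spool_b_center in the frame of spool_tray_floor between -0.047 and 0.047 m and z of spool_b_center in the frame of spool_tray_floor between 0.014 and 0.024 m and x of wood_block_center in the frame of block_tray_floor between -0.025 and 0.025 m and y of wood_block_center in the frame of block_tray_floor between -0.025 and 0.025 m and z of wood_block_center in the frame of block_tray_floor between 0.012 and 0.022 m and x of glass_slab_center in the frame of glass_tray_floor between -0.032 and 0.032 m and y of glass_slab_center in the frame of glass_tray_floor between -0.032 and 0.032 m and z of glass_slab_center in the frame of glass_tray_floor between 0.001 and 0.009 m and linear speed of each of spool_a, spool_b, wood_block, glass_slab below 0.02 m/s); the robot touches nothing.
It fails at once if the pliers is moved more than 30 mm (distance of pliers_center from where it was at the start of the episode above 0.03 m).
It fails at once if the screwdriver is moved more than 30 mm (distance of screwdriver_center from where it was at the start of the episode above 0.03 m).
It also fails if it takes over 104 s, if anything falls off the work surface, if the arm or the gripper's body presses on something with over 40 N, if the wrist force passes 120 N, or if a joint passes its speed limit or range.

## Working session

There is one attempt and no reset: what is moved stays moved. The work goes in short steps, Python scripts to look and compute and a shell command to move; the robot and the scene stay as the last step left them, time stands still between calls to the robot, and variables do not carry over. Pictures are saved under pics/ and viewed, about 12 in all and at most 16, crops included, and the job is handed in when it is done.

```bash
mkdir -p pics
cat > h.py <<'E'
import numpy as np,cv2
from station import sense,cams,job
def snap(n,f):
    p=cams.camera_params(n); im=cams.capture(n); cv2.imwrite('pics/'+f,im[:,:,::-1]); return im,p
def ray(p,u,v,z):
    d=np.array(p['rotation'])@np.array([(u-p['cx'])/p['fx'],(v-p['cy'])/p['fy'],1]); o=np.array(p['origin'])
    return o+d*(z-o[2])/d[2]
E
python3 - <<'E'
from h import *
for n in('scene','side','wrist'):
    im,p=snap(n,n+'0.png'); print(n,{k:np.round(v,3).tolist() for k,v in p.items()})
s=sense();print(s['time_s'],s['tcp_pos'],np.round(s['ee_rot'],3).tolist(),s['gripper_width'])
E
```

```text
scene {'fx': 406.96, 'fy': 406.96, 'cx': 315.86, 'cy': 202.501, 'origin': [-0.226, -0.928, 0.8], 'rotation': [[0.784, -0.319, 0.533], [-0.621, -0.422, 0.661], [0.014, -0.849, -0.528]]}
side {'fx': 437.767, 'fy': 437.767, 'cx': 322.958, 'cy': 203.33, 'origin': [0.045, -0.896, 0.85], 'rotation': [[0.892, -0.266, 0.366], [-0.452, -0.562, 0.692], [0.022, -0.783, -0.622]]}
wrist {'fx': 275.844, 'fy': 275.844, 'cx': 318.787, 'cy': 194.981, 'origin': [0.276, 0.568, 0.383], 'rotation': [[-0.315, -0.904, -0.288], [-0.949, 0.301, 0.093], [0.003, 0.302, -0.953]]}
0.15 [0.19635105 0.59300169 0.29142182] [[0.949, -0.314, -0.0], [-0.314, -0.949, -0.002], [0.0, 0.002, -1.0]] 0.9983123817604186
```

View pics/scene0.png

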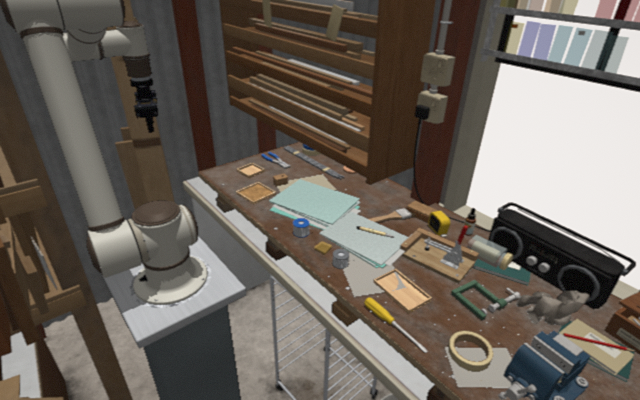

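View pics/side0.png

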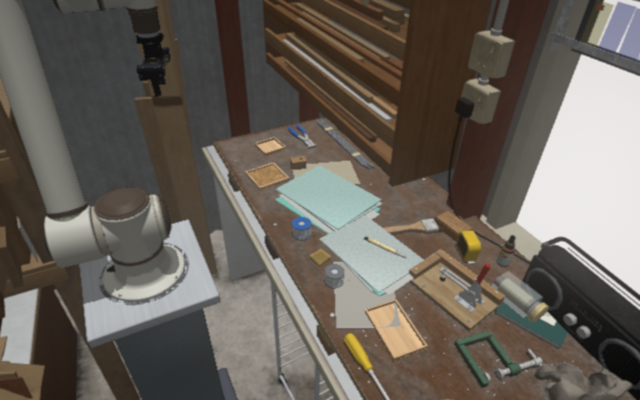

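View pics/wrist0.png

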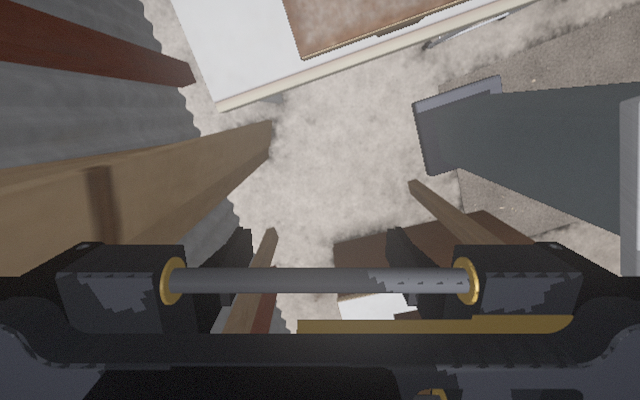

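The scene and side views show the small tray at (270,146), cork tray (267,175), block (298,162), blue spool (302,228), glass (320,257), grey spool (334,275) and long tray (396,328), with the pliers far left and the screwdriver right (side-image pixels). The wrist view shows only the floor off the bench. Next I'll take rays and one enlarged crop.

Run:
```python
from h import *
im=cv2.imread('pics/side0.png'); p=cams.camera_params('side')
cv2.imwrite('pics/c1.png',cv2.resize(im[120:380,200:440],None,fx=2.3,fy=2.3,interpolation=cv2.INTER_CUBIC))
for n,u,v,z in [('smalltray',270,146,.012),('cork',267,175,.008),('block',298,162,.02),('blue',302,228,.021),('glass',320,257,.007),('grey',334,275,.02),('long',396,328,.01),('pliers',303,137,.007),('scr',358,352,.013)]:
    q=ray(p,u,v,z); print(n,q.round(3),np.hypot(*q[:2]).round(3))
```

```text
smalltray [0.515 0.421 0.012] 0.665
cork [0.439 0.258 0.008] 0.509
block [0.559 0.269 0.02 ] 0.62
blue [ 0.428 -0.048  0.021] 0.43
glass [ 0.429 -0.161  0.007] 0.458
grey [ 0.426 -0.244  0.02 ] 0.491
long [ 0.483 -0.44   0.01 ] 0.653
pliers [0.656 0.438 0.007] 0.789
scr [ 0.372 -0.456  0.013] 0.589
```

View pics/c1.png

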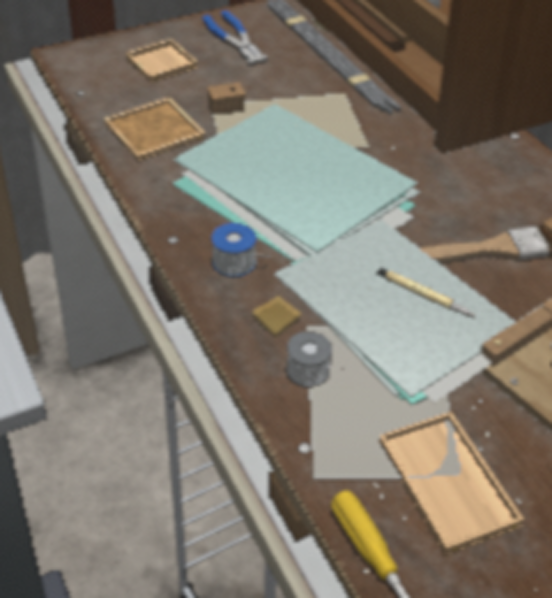

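The crop (scale 2.3, offset (200,120)) resolves the objects and tray corners. The long tray's corners are at (380,440), (447,413), (521,519) and (447,547). I'll compute positions and yaws from it.

Run:
```python
from h import *
p=cams.camera_params('side')
C={'long':([(380,440),(447,413),(521,519),(447,547)],.014),'cork':([(105,122),(168,97),(205,130),(138,156)],.012),
'small':([(127,56),(175,40),(198,59),(148,77)],.014),'glass':([(252,313),(279,297),(300,315),(273,331)],.010),'blockT':([(207,89),(235,81),(245,95),(218,102)],.034)}
for n,(c,z) in C.items():
    q=np.array([ray(p,200+u/2.3,120+v/2.3,z)[:2] for u,v in c]); e=np.roll(q,-1,0)-q
    print(n,q.mean(0).round(3),'len',np.hypot(*e.T).round(3),'ang',np.degrees(np.arctan2(e[:,1],e[:,0])).round(0))
for n,u,v,z in [('blue',234,237,.042),('grey',309,349,.038)]: print(n,ray(p,200+u/2.3,120+v/2.3,z).round(3))
for z in (.035,): print('widths',[np.linalg.norm(ray(p,200+a/2.3,120+v/2.3,z)-ray(p,200+b/2.3,120+v/2.3,z)).round(3) for a,b,v in((212,256,240),(287,332,352))])
```

```text
long [ 0.479 -0.439] len [0.082 0.137 0.081 0.132] ang [ -1. -94. 175.  87.]
cork [0.438 0.254] len [0.11  0.105 0.111 0.1  ] ang [  12.  -81. -170.   98.]
small [0.518 0.423] len [0.09  0.072 0.093 0.073] ang [  10.  -82. -169.   96.]
glass [ 0.428 -0.161] len [0.041 0.038 0.041 0.037] ang [  14.  -77. -167.  104.]
blockT [0.557 0.261] len [0.047 0.041 0.044 0.039] ang [   3.  -94. -180.   91.]
blue [ 0.426 -0.05   0.042]
grey [ 0.424 -0.249  0.038]
widths [np.float64(0.054), np.float64(0.049)]
```

```bash
python3 -m handwheel '[[4.5,2,0.4,-2,1],[4.5,2,0.4,-2,1],[4.5,2,0.4,-2,1],[4.5,2,0.4,-2,1],[4.5,2,0.4,-2,1],[4.5,2,0.4,-2,1],[4.5,2,0.4,-2,1],[4.5,2,0.4,-2,1],[4.5,2,0.4,-2,1],[4.5,2,0.4,-2,1]]'
python3 - <<'E'
from h import *
snap('wrist','w1.png'); s=sense(); print(s['tcp_pos'],np.round(s['ee_rot'],3).tolist())
E
```

```text
time_s: 1.4
tcp_pos: [0.6073, 0.3234, 0.2517]
ee_rot: [[1.0, 0.03, -0.001], [0.03, -1.0, -0.0], [-0.001, 0.0, -1.0]]
wrist_force: [-0.8, 1.0, -0.7]
gripper_width: 0.999
[0.61162742 0.32055944 0.25024435] [[1.0, 0.027, 0.001], [0.027, -1.0, -0.002], [0.001, 0.002, -1.0]]
```

View pics/w1.png

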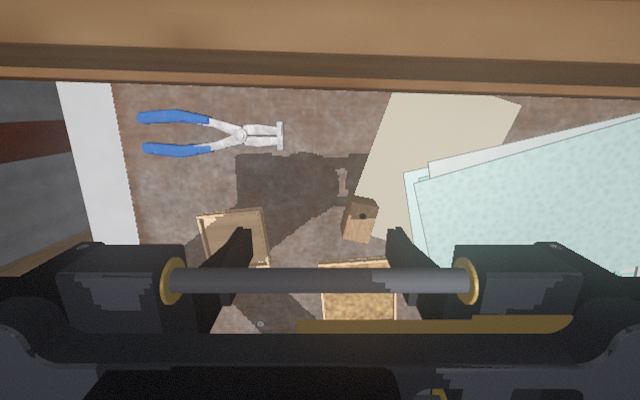

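Wrist view: the block is at (361,218), the small tray around (232,240), partly hidden by a finger, and the cork tray at (358,290). The pliers at (210,135) are clear. I'll crop the block and trays for edges.

Run:
```python
import cv2
im=cv2.imread('pics/w1.png')
cv2.imwrite('pics/w1c.png',cv2.resize(im[180:330,180:420],None,fx=3.3,fy=3.3,interpolation=cv2.INTER_CUBIC))
```

```text
(no output)
```

View pics/w1c.png

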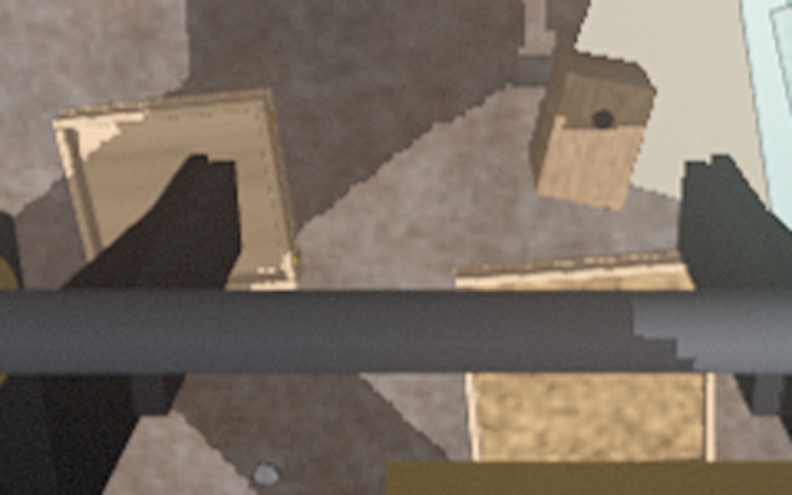

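The block's top face is at crop (571,72), (656,92), (620,210), (535,190), with its long side roughly along world x. The small tray's rim corners are at (55,122), (272,90) and (298,285).

Run:
```python
from h import *
p=cams.camera_params('wrist'); s=sense();R=np.array(s['ee_rot']);t=np.array(s['tcp_pos']);print(t)
f=lambda c,z:np.array([ray(p,180+u/3.3,180+v/3.3,z) for u,v in c])
for n,c,z in [('block',[(571,72),(656,92),(620,210),(535,190)],.034),('small',[(55,122),(272,90),(298,285)],.014),('corkfar',[(455,268),(685,250)],.012),('corkin',[(470,375),(715,375)],.009)]:
    q=f(c,z);e=np.diff(q,axis=0);print(n,q[:,:2].round(3).tolist(),q.mean(0)[:2].round(4),'len',np.linalg.norm(e,axis=1).round(3),'ang',np.degrees(np.arctan2(e[:,1],e[:,0])).round(1))
    if n=='block': print('tool shift cm',(R.T@(q.mean(0)-t)*100).round(2))
    if n=='small': m=(q[0]+q[2])/2; print(m.round(4))
```

```text
[0.61162742 0.32055944 0.25024435]
block [[0.59, 0.28], [0.584, 0.249], [0.536, 0.258], [0.544, 0.29]] [0.5634 0.2693] len [0.032 0.048 0.033] ang [-102.4  169.    77. ]
tool shift cm [-4.97  4.95 21.63]
small [[0.558, 0.476], [0.573, 0.391], [0.488, 0.384]] [0.5399 0.4169] len [0.086 0.086] ang [ -79.7 -174.9]
[0.5231 0.4297 0.014 ]
corkfar [[0.496, 0.319], [0.507, 0.225]] [0.5018 0.2722] len [0.095] ang [-83.5]
corkin [[0.442, 0.311], [0.445, 0.205]] [0.4435 0.2582] len [0.106] ang [-88.6]
```

```bash
python3 -m handwheel '[[-2.5,2.5,2,0,1],[-2.5,2.5,3,0,1],[0,0,4,6.5,1],[0,0,4,6.5,1],[0,0,2.5,0,1],[0,0,1.2,0,1],[0,0,0,0,1],[0,0,0,0,0],[0,0,0,0,0],[0,0,0,0,0]]'; python3 -m handwheel '[[0,0,0,0,0],[0,0,0,0,0]]'
```

```text
time_s: 2.7
tcp_pos: [0.5578, 0.2732, 0.0861]
ee_rot: [[0.981, -0.196, 0.001], [-0.196, -0.981, 0.001], [0.001, -0.001, -1.0]]
wrist_force: [-0.5, -0.3, -0.4]
gripper_width: 0.747
time_s: 2.95
tcp_pos: [0.5575, 0.273, 0.0854]
ee_rot: [[0.981, -0.196, 0.0], [-0.196, -0.981, 0.0], [0.0, -0.0, -1.0]]
wrist_force: [0.7, 0.0, -0.1]
gripper_width: 0.516
```

```bash
python3 -m handwheel '[[0,0,0,0,0],[0,0,0,0,0],[0,0,0,0,0],[0,0,0,0,0]]'; python3 -m handwheel '[[0,0,-2,0,0],[0,0,-2,0,0],[0,0,-2,0,0],[0,0,0,0,0]]'
```

```text
time_s: 3.45
tcp_pos: [0.5575, 0.2729, 0.0852]
ee_rot: [[0.981, -0.196, -0.0], [-0.196, -0.981, -0.0], [-0.0, 0.0, -1.0]]
wrist_force: [0.7, -0.4, 0.5]
gripper_width: 0.39
time_s: 3.95
tcp_pos: [0.5583, 0.2736, 0.1468]
ee_rot: [[0.981, -0.196, 0.003], [-0.196, -0.981, 0.002], [0.003, -0.003, -1.0]]
wrist_force: [0.2, 0.7, -1.1]
gripper_width: 0.389
```

```bash
python3 -m handwheel '[[-1.8,-3.5,0,0,0],[-1.8,-3.5,0,0,0],[-1.8,-3.5,0,0,0],[-1.8,-3.8,0,0,0],[0,0,0,-6,0],[0,0,0,-6,0],[0,0,0,-6,0],[0,0,0,0,0],[0,0,0,0,0]]'
python3 - <<'E'
from h import *
snap('wrist','w2.png'); im,p=snap('side','s2.png');s=sense(); print(s['tcp_pos'],np.round(s['ee_rot'],3).tolist())
a=cv2.imread('pics/w2.png')[130:330,120:520]; b=cv2.imread('pics/s2.png')[110:210,220:370]
cv2.imwrite('pics/m2.png',np.hstack([a, cv2.resize(b,(300,200),interpolation=cv2.INTER_CUBIC)]))
E
```

```text
time_s: 5.08
tcp_pos: [0.5148, 0.427, 0.1444]
ee_rot: [[0.993, 0.115, -0.001], [0.115, -0.993, -0.001], [-0.001, 0.001, -1.0]]
wrist_force: [0.1, 0.2, -0.9]
gripper_width: 0.39
[0.51494107 0.42714847 0.14486245] [[0.993, 0.115, -0.0], [0.115, -0.993, -0.0], [-0.0, 0.0, -1.0]]
```

View pics/m2.png

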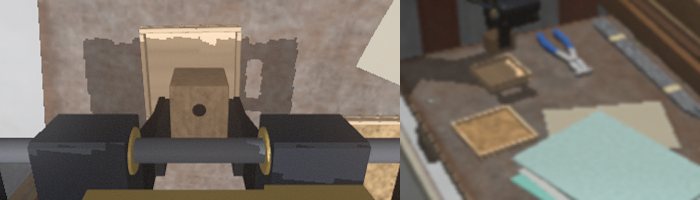

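The held block is at (319,238). The tray's far rim runs from (260,158) to (361,156), so it is aligned in yaw. I'll compute the tray centre.

Run:
```python
from h import *
p=cams.camera_params('wrist'); s=sense();R=np.array(s['ee_rot']);t=np.array(s['tcp_pos'])
q=np.array([ray(p,259,158,.014),ray(p,361.5,156,.014)]);print(q.round(3),np.linalg.norm(q[1]-q[0]))
print('tray centre in tool cm',(R.T@(q.mean(0)-t)*100).round(2)-[4.2,0,0])
```

```text
[[0.554 0.481 0.014]
 [0.565 0.399 0.014]] 0.08323215478709418
tray centre in tool cm [ 0.36 -0.78 13.08]
```

```bash
python3 -m handwheel '[[0,-0.75,1.5,0,0],[0,0,2,0,0],[0,0,1.2,0,0],[0,0,0.7,0,0],[0,0,0,0,0],[0,0,0,0,0]]'; python3 -m handwheel '[[0,0,0,0,0.7],[0,0,0,0,0.7],[0,0,0,0,0.7],[0,0,0,0,0.7]]'
```

```text
time_s: 5.92
tcp_pos: [0.5144, 0.4351, 0.0919]
ee_rot: [[0.993, 0.116, 0.001], [0.116, -0.993, 0.001], [0.001, -0.001, -1.0]]
wrist_force: [0.6, 0.3, -0.8]
gripper_width: 0.389
time_s: 6.42
tcp_pos: [0.5142, 0.4348, 0.0914]
ee_rot: [[0.993, 0.116, 0.0], [0.116, -0.993, 0.0], [0.0, -0.0, -1.0]]
wrist_force: [-1.3, -0.1, 0.4]
gripper_width: 0.683
```

```bash
python3 -m handwheel '[[0,0,-4,0,1],[0,0,-5,0,1],[-1.8,5.7,-4,0,1],[-2,5.8,0,0,1],[-2,5.8,0,0,1],[-2,5.8,0,0,1],[-2,5.8,0,0,1],[-2,5.8,0,0,1],[-2,5.7,0,0,1]]'; python3 -m handwheel '[[-2,5.7,0,0,1],[-2,5.6,0,0,1],[-0.4,5.6,0,0,1],[0,0,0,-7,1],[0,0,0,0,1],[0,0,0,0,1]]'
python3 - <<'E'
from h import *
snap('wrist','w3.png');s=sense(); print(s['tcp_pos'],np.round(s['ee_rot'],3).tolist())
E
```

```text
time_s: 7.55
tcp_pos: [0.4248, 0.0234, 0.2164]
ee_rot: [[0.993, 0.117, 0.001], [0.117, -0.993, 0.0], [0.001, -0.0, -1.0]]
wrist_force: [0.7, -0.8, 0.5]
gripper_width: 0.998
time_s: 8.3
tcp_pos: [0.4015, -0.1474, 0.2161]
ee_rot: [[0.972, 0.236, 0.0], [0.236, -0.972, 0.0], [0.0, 0.0, -1.0]]
wrist_force: [0.4, 0.6, -0.1]
gripper_width: 1.0
[ 0.40155848 -0.14721905  0.21610116] [[0.972, 0.237, 0.0], [0.237, -0.972, 0.0], [0.0, 0.0, -1.0]]
```

View pics/w3.png

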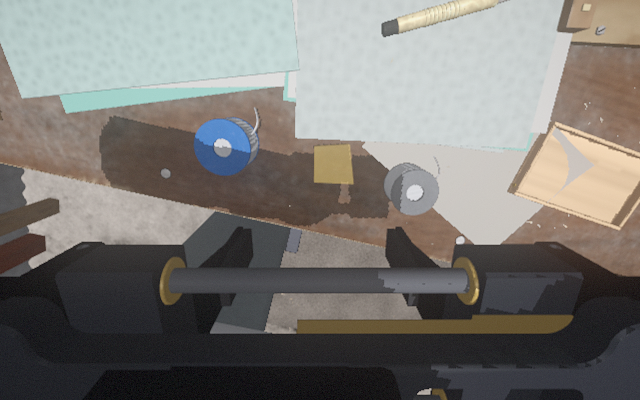

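Wrist view: glass at (334,165), blue spool's flange hub at (223,148) with its tail at (257,115), grey hub at (414,192) with its tail at (437,165), and the long tray at right with corners (556,122) and (513,192).

Run:
```python
from h import *
p=cams.camera_params('wrist'); s=sense();R=np.array(s['ee_rot']);t=np.array(s['tcp_pos'])
im=cv2.imread('pics/w3.png'); h=cv2.cvtColor(im,cv2.COLOR_BGR2HSV)
def big(m,roi):
    k=np.zeros_like(m);x0,y0,x1,y1=roi;k[y0:y1,x0:x1]=m[y0:y1,x0:x1]
    c,_=cv2.findContours(k,0,2);return max(c,key=cv2.contourArea)
g=big(cv2.inRange(h,(18,95,60),(32,255,255)),(300,130,370,200)); r=cv2.boxPoints(cv2.minAreaRect(g))
q=np.array([ray(p,*x,.008) for x in r]);e=np.diff(q,axis=0)
print('glass',r.round(0).tolist(),q.mean(0).round(4),np.linalg.norm(e,axis=1).round(3),np.degrees(np.arctan2(e[:,1],e[:,0])).round(1),'tool',(R.T@(q.mean(0)-t)*100).round(2))
b=big(cv2.inRange(h,(100,110,60),(125,255,255)),(180,100,270,190)); (c,ax,an)=cv2.fitEllipse(b)
print('blue',c,ax,ray(p,*c,.042).round(4),'diam',np.linalg.norm(ray(p,c[0]+ax[0]/2,c[1],.042)-ray(p,c[0]-ax[0]/2,c[1],.042)))
for z in (.038,): print('grey',ray(p,414,192,z).round(4))
print('tray',[ray(p,*x,.014).round(3).tolist() for x in((556,122),(513,192))])
```

```text
glass [[314.0, 145.0], [353.0, 145.0], [353.0, 183.0], [314.0, 183.0]] [ 0.4288 -0.1565  0.008 ] [0.042 0.042 0.044] [ -76.4 -164.2  103.6] tool [ 2.42  1.54 20.81]
blue (221.95355224609375, 146.72683715820312) (52.664710998535156, 58.47607421875) [ 0.4263 -0.0449  0.042 ] diam 0.05047878840291351
grey [ 0.4259 -0.2408  0.038 ]
tray [[0.527, -0.368, 0.014], [0.447, -0.358, 0.014]]
```

```bash
python3 -m handwheel '[[1.2,0.8,1,0,0.72],[1.2,0.75,3,0,0.72],[0,0,4,0,0.72],[0,0,3,0,0.72],[0,0,2,0,0.72],[0,0,0.8,0,0.72],[0,0,0.4,0,0.72],[0,0,0,0,0.72]]'; python3 -m handwheel '[[0,0,0,0,0],[0,0,0,0,0],[0,0,0,0,0],[0,0,0,0,0],[0,0,0,0,0],[0,0,0,0,0]]'
```

```text
time_s: 9.35
tcp_pos: [0.4289, -0.157, 0.0745]
ee_rot: [[0.972, 0.237, 0.001], [0.237, -0.972, -0.0], [0.001, 0.0, -1.0]]
wrist_force: [0.6, 0.1, -0.3]
gripper_width: 0.722
time_s: 10.1
tcp_pos: [0.4286, -0.1572, 0.0743]
ee_rot: [[0.972, 0.237, 0.0], [0.237, -0.972, -0.0], [0.0, 0.0, -1.0]]
wrist_force: [-1.1, 1.8, 5.3]
gripper_width: 0.476
```

```bash
python3 -m handwheel '[[0,0,0,0,0],[0,0,0,0,0]]'
python3 - <<'E'
from h import *
snap('wrist','w4.png');snap('side','s4.png')
a=cv2.imread('pics/w4.png')[150:330,200:440]; b=cv2.imread('pics/s4.png')[180:300,260:400]
cv2.imwrite('pics/m4.png',np.hstack([cv2.resize(a,(400,300)), cv2.resize(b,(350,300),interpolation=cv2.INTER_CUBIC)]))
E
```

```text
time_s: 10.35
tcp_pos: [0.4286, -0.1572, 0.0743]
ee_rot: [[0.972, 0.237, 0.0], [0.237, -0.972, -0.0], [0.0, 0.0, -1.0]]
wrist_force: [-1.2, 2.3, 5.1]
gripper_width: 0.48
```

View pics/m4.png

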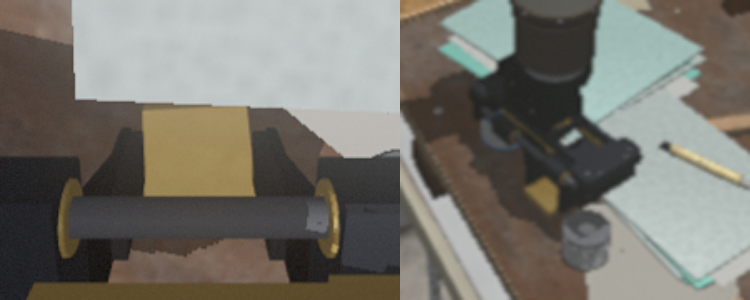

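The slab has tilted in the jaws (opening 0.48, not the expected 0.52). I'll open, go 2.5 mm lower and regrip.

```bash
python3 -m handwheel '[[0,0,0,0,0.72],[0,0,0,0,0.72],[0,0,0,0,0.72],[0,0,0,0,0.72],[0,0,-4,0,0.72],[0,0,-4,0,0.72],[-3,0,-2,0,0.72],[0,0,0,0,0.72]]'
python3 - <<'E'
from h import *
snap('wrist','w5.png');s=sense();t=np.array(s['tcp_pos']);R=np.array(s['ee_rot']);p=cams.camera_params('wrist');print(t)
im=cv2.imread('pics/w5.png');h=cv2.cvtColor(im,cv2.COLOR_BGR2HSV)
m=cv2.inRange(h,(18,95,60),(32,255,255));m[:80]=0;m[255:]=0;m[:,:270]=0;m[:,400:]=0
c,_=cv2.findContours(m,0,2);c=max(c,key=cv2.contourArea);r=cv2.boxPoints(cv2.minAreaRect(c))
q=np.array([ray(p,*x,.008) for x in r]);e=np.diff(q,axis=0)
print(r.round(0).tolist(),q.mean(0).round(4),np.linalg.norm(e,axis=1).round(3),np.degrees(np.arctan2(e[:,1],e[:,0])).round(1),'tool',(R.T@(q.mean(0)-t)*100).round(2))
cv2.imwrite('pics/m5.png',cv2.resize(im[100:300,200:440],None,fx=2,fy=2))
E
```

```text
time_s: 11.45
tcp_pos: [0.3983, -0.1645, 0.1753]
ee_rot: [[0.972, 0.236, 0.003], [0.236, -0.972, 0.0], [0.003, 0.0, -1.0]]
wrist_force: [0.6, -0.1, -0.7]
gripper_width: 0.721
[ 0.39895739 -0.16440373  0.174594  ]
[[297.0, 143.0], [342.0, 143.0], [342.0, 188.0], [297.0, 188.0]] [ 0.4293 -0.157   0.008 ] [0.042 0.043 0.044] [ -76.4 -164.9  103.6] tool [ 3.090e+00 -1.000e-02  1.666e+01]
```

View pics/m5.png

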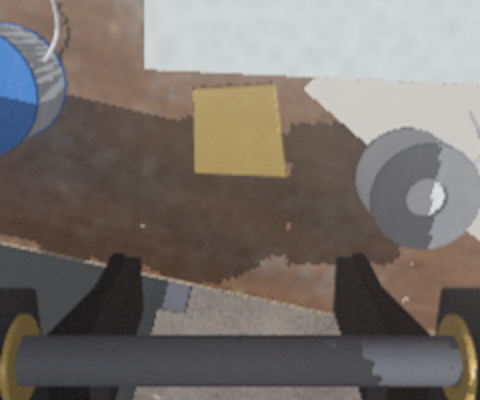

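The slab is flat again, with crop corners (193,87), (276,84), (290,177) and (195,175). It is turned about 3° relative to the tool. I'll regrip lower with that turn.

```bash
python3 -m handwheel '[[3,0,2,-3,0.72],[0,0,3,0,0.72],[0,0,3,0,0.72],[0,0,1.5,0,0.72],[0,0,0.7,0,0.72],[0,0,0,0,0.72],[0,0,0,0,0.1],[0,0,0,0,0.1],[0,0,0,0,0.1],[0,0,0,0,0.1]]'; python3 -m handwheel '[[0,0,0,0,0],[0,0,0,0,0],[0,0,0,0,0],[0,0,0,0,0]]'
```

```text
time_s: 12.75
tcp_pos: [0.4286, -0.1572, 0.0723]
ee_rot: [[0.958, 0.287, 0.001], [0.287, -0.958, -0.0], [0.001, 0.0, -1.0]]
wrist_force: [-1.1, 0.8, 1.3]
gripper_width: 0.479
time_s: 13.25
tcp_pos: [0.4287, -0.1572, 0.0723]
ee_rot: [[0.958, 0.287, 0.001], [0.287, -0.958, -0.0], [0.0, 0.0, -1.0]]
wrist_force: [-1.5, 0.6, 5.9]
gripper_width: 0.479
```

```bash
python3 -m handwheel '[[0,0,-2,0,0],[0,0,-3,0,0],[0,0,-3,0,0],[0,0,0,0,0],[0,0,0,0,0]]'
python3 - <<'E'
from h import *
snap('wrist','w6.png');snap('side','s6.png')
a=cv2.imread('pics/w6.png')[130:330,200:440]; b=cv2.imread('pics/s6.png')[180:280,270:390]
cv2.imwrite('pics/m6.png',np.hstack([cv2.resize(a,(360,300)), cv2.resize(b,(360,300),interpolation=cv2.INTER_CUBIC)]))
E
```

```text
time_s: 13.88
tcp_pos: [0.4276, -0.1572, 0.1511]
ee_rot: [[0.958, 0.286, -0.002], [0.286, -0.958, 0.0], [-0.002, -0.001, -1.0]]
wrist_force: [-0.6, -0.0, -0.2]
gripper_width: 0.479
```

View pics/m6.png

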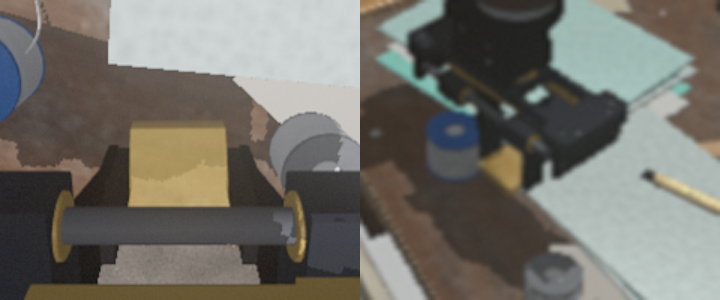

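Run:
```python
from h import *
s=sense();t=np.array(s['tcp_pos']);R=np.array(s['ee_rot'])
def proj(p,X):
    c=np.array(p['rotation']).T@(X-np.array(p['origin']));return (p['fx']*c[0]/c[2]+p['cx']).round(1),(p['fy']*c[1]/c[2]+p['cy']).round(1)
for n in('wrist','side'):
    p=cams.camera_params(n)
    for zt in (.062,.072):
        print(n,zt,[proj(p,t+R@np.array([a*.0225,b*.0225,zt])) for a,b in((1,-1),(1,1),(-1,1),(-1,-1))])
b=cv2.imread('pics/s6.png')
m=cv2.inRange(cv2.cvtColor(b,cv2.COLOR_BGR2HSV),(16,95,60),(32,255,255))[220:255,295:335]
ys,xs=np.nonzero(m);print(xs.min()+295,xs.max()+295,ys.min()+220,ys.max()+220)
w=cv2.imread('pics/w6.png'); print(w[205:225,320].tolist())
```

```text
wrist 0.062 [(np.float64(282.6), np.float64(215.3)), (np.float64(357.6), np.float64(215.2)), (np.float64(354.7), np.float64(279.8)), (np.float64(285.4), np.float64(279.8))]
wrist 0.072 [(np.float64(284.5), np.float64(209.4)), (np.float64(355.5), np.float64(209.3)), (np.float64(352.9), np.float64(271.1)), (np.float64(287.0), np.float64(271.1))]
side 0.062 [(np.float64(319.9), np.float64(225.7)), (np.float64(331.9), np.float64(234.3)), (np.float64(319.1), np.float64(242.4)), (np.float64(307.1), np.float64(233.4))]
side 0.072 [(np.float64(319.8), np.float64(228.5)), (np.float64(331.7), np.float64(237.1)), (np.float64(319.0), np.float64(245.3)), (np.float64(307.1), np.float64(236.3))]
311 323 229 244
[[77, 86, 100], [81, 90, 102], [80, 88, 100], [76, 87, 98], [82, 90, 101], [75, 93, 105], [77, 103, 117], [80, 107, 121], [78, 107, 122], [78, 109, 125], [88, 129, 150], [97, 149, 171], [99, 153, 175], [100, 152, 173], [100, 152, 173], [97, 150, 172], [99, 151, 173], [98, 150, 172], [97, 149, 170], [99, 149, 170]]
```

The slab is held flat: its far top edge is at row 215, exactly as predicted for a flat slab. Carry it to the cork tray and look.

```bash
python3 -m handwheel '[[1.6,-5,0,0,0],[1.6,-5,0,0,0],[1.6,-5,0,0,0],[1.6,-5,0,0,0],[1.6,-5,0,0,0],[1.6,-5,0,0,0],[1.7,-5,0,0,0],[1.7,-5,0,0,0],[0,0,0,7,0],[0,0,0,0,0]]'
python3 - <<'E'
from h import *
snap('wrist','w7.png');snap('side','s7.png');s=sense(); print(s['tcp_pos'],np.round(s['ee_rot'],3).tolist(),s['gripper_width'])
cv2.imwrite('pics/m7.png',np.hstack([cv2.resize(cv2.imread('pics/w7.png')[130:330,200:440],(360,300)),cv2.resize(cv2.imread('pics/s7.png')[120:200,230:326],(360,300),interpolation=cv2.INTER_CUBIC)]))
E
```

```text
time_s: 15.22
tcp_pos: [0.4375, 0.2633, 0.1505]
ee_rot: [[0.985, 0.17, -0.002], [0.17, -0.985, -0.002], [-0.003, 0.002, -1.0]]
wrist_force: [-0.1, -0.7, -0.2]
gripper_width: 0.474
[0.43781949 0.26258692 0.15110822] [[0.986, 0.169, -0.002], [0.169, -0.986, -0.002], [-0.002, 0.001, -1.0]] 0.4745781735549328
```

View pics/m7.png

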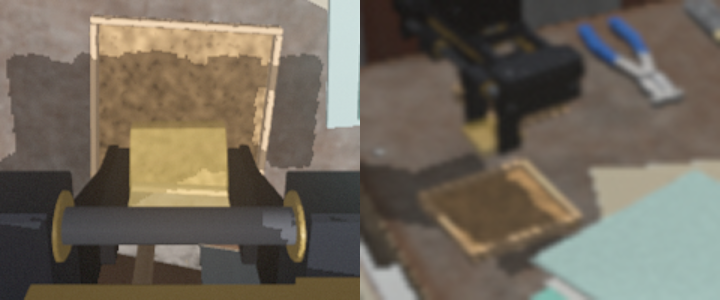

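The slab is in the jaws at (319,235). The tray's far rim corners are at (260.7,140.7) and (388.7,149.3).

Run:
```python
from h import *
p=cams.camera_params('wrist'); s=sense();R=np.array(s['ee_rot']);t=np.array(s['tcp_pos'])
q=np.array([ray(p,260.7,140.7,.012),ray(p,388.7,149.3,.012)]);d=(q[1]-q[0]);L=np.linalg.norm(d);d/=L
m=q.mean(0)+.054*np.array([d[1],-d[0],0]);print(L,m.round(4),(R.T@(m-t)*100).round(2),(R.T@d).round(3))
```

```text
0.10661050614697451 [0.4381 0.2617 0.012 ] [ 0.04  0.07 13.91] [-0.067  0.998  0.001]
```

```bash
python3 -m handwheel '[[0,0,3,4,0],[0,0,2.2,0,0],[0,0,1.2,0,0],[0,0,0.8,0,0],[0,0,0,0,0],[0,0,0,0,0],[0,0,0,0,0.65],[0,0,0,0,0.65],[0,0,0,0,0.65],[0,0,0,0,0.65]]';  python3 -m handwheel '[[0,0,-3,0,0.7],[0,0,-6,0,1],[0,0,-4,0,1],[-4,0,0,0,1],[0,0,0,0,1]]'
python3 - <<'E'
from h import *
snap('wrist','w8.png');s=sense();t=np.array(s['tcp_pos']);p=cams.camera_params('wrist');print(t,np.round(s['ee_rot'],3).tolist())
im=cv2.imread('pics/w8.png');cv2.imwrite('pics/m8.png',im[60:340,150:490])
E
```

```text
time_s: 16.58
tcp_pos: [0.4382, 0.2633, 0.0801]
ee_rot: [[0.995, 0.099, 0.0], [0.099, -0.995, 0.0], [0.0, -0.0, -1.0]]
wrist_force: [-0.5, 0.1, -0.1]
gripper_width: 0.646
time_s: 17.2
tcp_pos: [0.3966, 0.2584, 0.2105]
ee_rot: [[0.995, 0.1, -0.001], [0.1, -0.995, 0.0], [-0.001, -0.0, -1.0]]
wrist_force: [-0.1, -0.2, -0.4]
gripper_width: 0.986
[0.39771506 0.259094   0.21041494] [[0.995, 0.1, 0.0], [0.1, -0.995, 0.001], [0.0, -0.0, -1.0]]
```

View pics/m8.png

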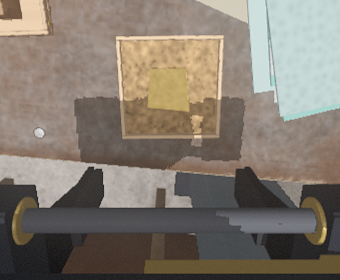

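The glass lies flat near the centre of the cork tray. Next is the blue spool at (0.426, -0.045).

```bash
python3 -m handwheel '[[0,5.1,0,0,1],[0,5.1,0,0,1],[-0.2,5.1,0,0,1],[0,5.1,0,0,1],[0,5.1,0,0,1],[0,5,0,0,1],[0,0,5,0,1],[0,0,5,0,1],[0,0,2.7,0,1],[0,0,0,0,1]]';  python3 -m handwheel '[[0,0,0,0,0.3],[0,0,0,0,0.3],[0,0,0,0,0.3],[0,0,0,0,0.3],[0,0,0,0,0.3],[0,0,0,0,0]]'
```

```text
time_s: 18.5
tcp_pos: [0.4259, -0.045, 0.081]
ee_rot: [[0.995, 0.098, -0.006], [0.098, -0.995, -0.002], [-0.006, 0.001, -1.0]]
wrist_force: [0.5, -0.3, 1.5]
gripper_width: 1.001
time_s: 19.25
tcp_pos: [0.4269, -0.0444, 0.0836]
ee_rot: [[0.995, 0.099, 0.001], [0.099, -0.995, -0.0], [0.001, 0.0, -1.0]]
wrist_force: [-1.7, -0.1, 6.3]
gripper_width: 0.611
```

```bash
python3 -m handwheel '[[0,0,0,0,0],[0,0,-2,0,0],[0,0,-4,0,0],[0,0,-2,10,0],[0,0,0,10,0],[0,0,0,10,0],[0,0,0,10,0],[0,0,0,10,0],[0,0,0,10,0],[0,0,0,10,0]]';  python3 -m handwheel '[[0,0,0,10,0],[0,0,0,10,0],[0,0,0,10,0],[0,0,0,0,0],[0,0,0,0,0]]'
```

```text
time_s: 20.5
tcp_pos: [0.4256, -0.0444, 0.1622]
ee_rot: [[0.427, -0.904, -0.002], [-0.904, -0.427, 0.0], [-0.001, 0.002, -1.0]]
wrist_force: [-0.3, 0.5, -3.3]
gripper_width: 0.606
time_s: 21.12
tcp_pos: [0.4262, -0.0444, 0.1626]
ee_rot: [[-0.073, -0.997, -0.001], [-0.997, 0.073, -0.0], [0.0, 0.001, -1.0]]
wrist_force: [0.0, 0.3, -4.0]
gripper_width: 0.607
```

```bash
python3 -m handwheel '[[5.2,-1.2,0,0,0],[5.2,-1.3,0,0,0],[5.2,-1.2,0,0,0],[5.2,-1.3,0,0,0],[5.2,-1.2,0,0,0],[5.1,-1.3,0,0,0],[0,0,0,0,0],[0,0,0,0,0]]'
python3 - <<'E'
from h import *
snap('wrist','w9.png');s=sense();t=np.array(s['tcp_pos']);print(t,np.round(s['ee_rot'],3).tolist())
im=cv2.imread('pics/w9.png');cv2.imwrite('pics/m9.png',cv2.resize(im[20:320,120:520],None,fx=2,fy=2))
E
```

```text
time_s: 22.12
tcp_pos: [0.4771, -0.3598, 0.162]
ee_rot: [[-0.075, -0.997, -0.002], [-0.997, 0.075, 0.001], [-0.001, 0.002, -1.0]]
wrist_force: [-0.3, 0.2, -3.9]
gripper_width: 0.608
[ 0.47729264 -0.35931686  0.16236107] [[-0.074, -0.997, -0.002], [-0.997, 0.074, 0.001], [-0.001, 0.002, -1.0]]
```

View pics/m9.png

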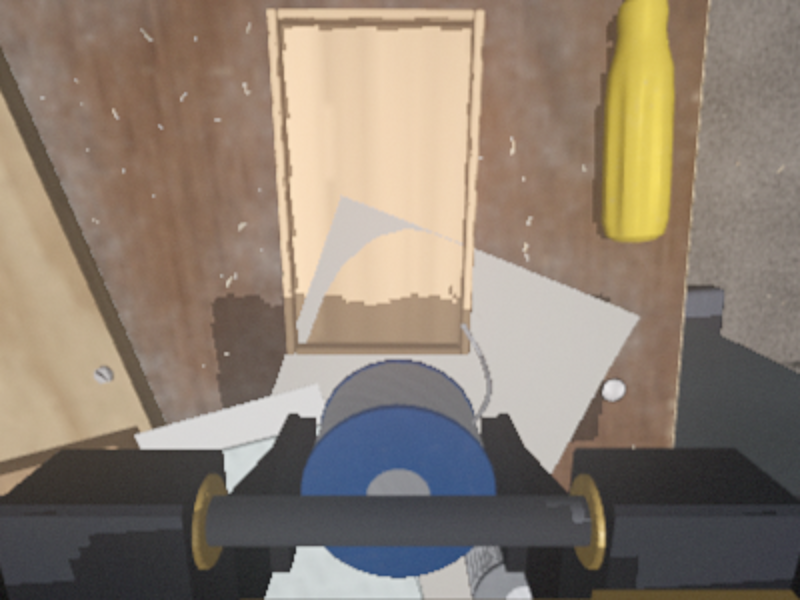

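The tray is dead ahead with crop corners (267,10), (485,10), (470,352), (288,352). The spool is held upright, its tail points up-right (toward -x,-y), and the screwdriver handle is clear at right.

Run:
```python
from h import *
p=cams.camera_params('wrist'); s=sense();R=np.array(s['ee_rot']);t=np.array(s['tcp_pos'])
q=np.array([R.T@(ray(p,120+u/2,20+v/2,.014)-t)*100 for u,v in[(267,10),(485,10),(470,352),(288,352)]])
print(q.round(2).tolist(),q.mean(0).round(2)); w=t+R@(q.mean(0)/100);print(w)
```

```text
[[14.27, -5.01, 14.81], [14.27, 3.32, 14.83], [0.54, 3.28, 14.84], [0.55, -5.04, 14.83]] [ 7.41 -0.86 14.83]
[ 0.48013568 -0.43366739  0.014     ]
```

```bash
python3 -m handwheel '[[3.5,-0.4,0,0,0],[3.5,-0.45,0,0,0],[3.5,0,0,0,0],[0,0,2.5,0,0],[0,0,2.3,0,0],[0,0,1.3,0,0],[0,0,0.8,0,0],[0,0,0.4,0,0],[0,0,0,0,0],[0,0,0,0,0]]'
```

```text
time_s: 23.42
tcp_pos: [0.4788, -0.4657, 0.0908]
ee_rot: [[-0.075, -0.997, 0.001], [-0.997, 0.075, -0.001], [0.001, -0.001, -1.0]]
wrist_force: [-0.6, 1.0, -4.0]
gripper_width: 0.611
```

```bash
python3 -m handwheel '[[0,0,0.2,0,0],[0,0,0,0,0],[0,0,0,0,0]]'; python3 -m handwheel '[[0,0,0.1,0,0],[0,0,0,0,0],[0,0,0,0,0]]'
```

```text
time_s: 23.8
tcp_pos: [0.4785, -0.4655, 0.088]
ee_rot: [[-0.075, -0.997, -0.0], [-0.997, 0.075, -0.0], [0.0, 0.0, -1.0]]
wrist_force: [-0.5, 0.1, -3.1]
gripper_width: 0.61
time_s: 24.18
tcp_pos: [0.4786, -0.4656, 0.0877]
ee_rot: [[-0.075, -0.997, 0.0], [-0.997, 0.075, -0.0], [0.0, -0.0, -1.0]]
wrist_force: [-0.5, 1.7, 2.5]
gripper_width: 0.611
```

```bash
python3 -m handwheel '[[0,0,0,0,0.95],[0,0,0,0,0.95],[0,0,0,0,0.95],[0,0,0,0,0.95],[0,0,-2,0,1],[0,0,-5,0,1],[0,0,-5,0,1],[-5.5,1.7,0,0,1],[-5.5,1.7,0,0,1],[-5.5,1.7,0,0,1]]'; python3 -m handwheel '[[-5.5,1.8,0,0,1],[0,0,0,9.5,1],[0,0,0,9.5,1],[0,0,0,9.5,1],[0,0,0,9.5,1],[0,0,0,9.5,1],[0,0,0,9.5,1],[0,0,0,9.5,1],[0,0,0,9.5,1],[0,0,0,0,1]]'
python3 - <<'E'
from h import *
snap('side','s10.png');snap('wrist','w10.png');s=sense();t=np.array(s['tcp_pos']);print(t,np.round(s['ee_rot'],3).tolist(),s['joints'])
a=cv2.imread('pics/s10.png')[230:370,290:450];b=cv2.imread('pics/w10.png')[60:340,180:500]
cv2.imwrite('pics/m10.png',np.hstack([cv2.resize(a,(400,350),interpolation=cv2.INTER_CUBIC),cv2.resize(b,(400,350))]))
E
```

```text
time_s: 25.42
tcp_pos: [0.4395, -0.2957, 0.2072]
ee_rot: [[-0.076, -0.997, 0.001], [-0.997, 0.076, -0.0], [0.0, -0.001, -1.0]]
wrist_force: [1.1, 1.0, -0.2]
gripper_width: 0.998
time_s: 26.68
tcp_pos: [0.4263, -0.2409, 0.2071]
ee_rot: [[-0.985, -0.17, 0.0], [-0.17, 0.985, -0.0], [-0.0, -0.0, -1.0]]
wrist_force: [0.1, 0.1, 0.6]
gripper_width: 1.0
[ 0.42627877 -0.24094108  0.20710887] [[-0.985, -0.171, 0.0], [-0.171, 0.985, -0.0], [-0.0, -0.0, -1.0]] [-1.04278082e+01  1.38112012e+01 -2.51632323e+01  2.07606445e-03
 -5.10084556e+01 -6.97472177e+01]
```

View pics/m10.png

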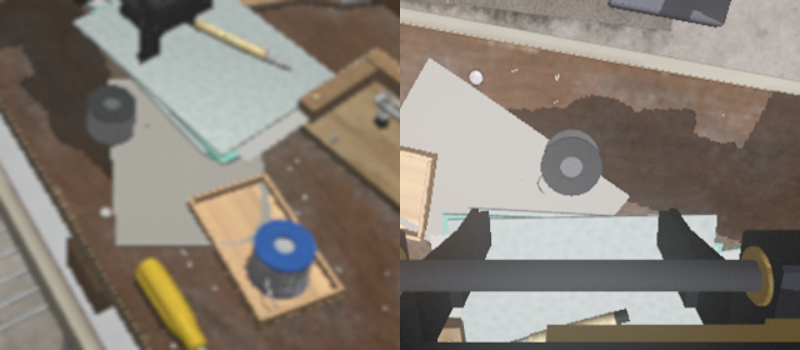

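The blue spool stands upright in the far half of the tray. In the wrist view the grey spool's hub is at about (317,193), directly under the TCP, with its tail to the lower left, away from the jaw line.

Run:
```python
from h import *
p=cams.camera_params('wrist'); s=sense();R=np.array(s['ee_rot']);t=np.array(s['tcp_pos'])
print((R.T@(ray(p,317,193.6,.038)-t)*100).round(2))
p=cams.camera_params('side');C=np.array([.4786,-.4656,.046]);c=np.array(p['rotation']).T@(C-p['origin']);print(p['fx']*c[0]/c[2]+p['cx'],p['fy']*c[1]/c[2]+p['cy'],'obs',290+285/2.5,230+244/2.5)
```

```text
[ 0.18 -0.1  16.91]
403.1811479701762 327.69946698206047 obs 404.0 327.6
```

```bash
python3 -m handwheel '[[0.2,-0.1,4,0,1],[0,0,4,0,1],[0,0,3,0,1],[0,0,1.4,0,1],[0,0,0,0,1],[0,0,0,0,0.3],[0,0,0,0,0.3],[0,0,0,0,0.3],[0,0,0,0,0.3],[0,0,0,0,0.3]]';  python3 -m handwheel '[[0,0,0,0,0],[0,0,0,0,0],[0,0,0,0,0]]'
```

```text
time_s: 28.02
tcp_pos: [0.4246, -0.2424, 0.0833]
ee_rot: [[-0.986, -0.168, 0.001], [-0.168, 0.986, -0.0], [-0.001, -0.0, -1.0]]
wrist_force: [0.0, -0.4, 2.0]
gripper_width: 0.551
time_s: 28.4
tcp_pos: [0.4246, -0.2423, 0.0833]
ee_rot: [[-0.986, -0.168, 0.0], [-0.168, 0.986, -0.0], [-0.0, -0.0, -1.0]]
wrist_force: [-0.6, -0.5, 4.1]
gripper_width: 0.555
```

```bash
python3 -m handwheel '[[0,0,-4,0,0],[0,0,-5,0,0],[0,0,0,-9.5,0],[0,0,0,-9.5,0],[0,0,0,-9.5,0],[0,0,0,-9.5,0],[0,0,0,-9.5,0],[0,0,0,-9.5,0],[0,0,0,-9.5,0],[0,0,0,-9.5,0]]';  python3 -m handwheel '[[5.2,-2.3,0,0,0],[5.2,-2.3,0,0,0],[5.2,-2.4,0,0,0],[0,0,0,0,0],[0,0,0,0,0],[0,0,0,0,0]]'
```

```text
time_s: 29.65
tcp_pos: [0.4233, -0.2418, 0.1716]
ee_rot: [[-0.071, -0.997, -0.003], [-0.997, 0.071, 0.001], [-0.001, 0.003, -1.0]]
wrist_force: [0.1, -0.0, -2.7]
gripper_width: 0.551
time_s: 30.4
tcp_pos: [0.4818, -0.4018, 0.1724]
ee_rot: [[-0.075, -0.997, -0.001], [-0.997, 0.075, 0.001], [-0.001, 0.002, -1.0]]
wrist_force: [0.4, -0.9, -2.5]
gripper_width: 0.551
```

```bash
python3 -m handwheel '[[0,0,3,0,0],[0,0,3,0,0],[0,0,1.4,0,0],[0,0,0.6,0,0],[0,0,0.3,0,0],[0,0,0.1,0,0],[0,0,0,0,0],[0,0,0,0,0]]'
```

```text
time_s: 31.4
tcp_pos: [0.4827, -0.4032, 0.0895]
ee_rot: [[-0.075, -0.997, 0.001], [-0.997, 0.075, -0.0], [0.0, -0.001, -1.0]]
wrist_force: [-0.0, -0.1, -3.2]
gripper_width: 0.549
```

```bash
python3 -m handwheel '[[0,0,0.2,0,0],[0,0,0,0,0],[0,0,0,0,0]]'; python3 -m handwheel '[[0,0,0,0,0.95],[0,0,0,0,0.95],[0,0,0,0,0.95],[0,0,0,0,0.95],[0,0,-3,0,1],[0,0,-5,0,1],[-5,0,-5,0,1],[-5,0,0,0,1],[0,0,0,0,1]]'
python3 - <<'E'
from h import *
snap('side','s11.png');snap('wrist','w11.png');s=sense();print(s['time_s'],s['tcp_pos'])
A=cv2.imread('pics/s11.png');b=cv2.imread('pics/w11.png')[0:300,160:480]
f=lambda x:cv2.resize(x,(400,290),interpolation=cv2.INTER_CUBIC)
cv2.imwrite('pics/m11.png',np.vstack([np.hstack([f(A[265:371,335:481]),f(A[120:207,230:350])]),np.hstack([f(b),f(cv2.imread('pics/scene0.png')[130:275,220:420]*0+f(cams.capture('scene')[:,:,::-1].copy())[:145,:200])])]))
E
```

```text
time_s: 31.78
tcp_pos: [0.4827, -0.4033, 0.0873]
ee_rot: [[-0.075, -0.997, 0.001], [-0.997, 0.075, -0.0], [0.0, -0.001, -1.0]]
wrist_force: [-0.5, 0.4, -0.9]
gripper_width: 0.555
time_s: 32.9
tcp_pos: [0.4898, -0.3066, 0.2124]
ee_rot: [[-0.072, -0.997, 0.002], [-0.997, 0.072, 0.0], [-0.0, -0.002, -1.0]]
wrist_force: [-0.1, -0.2, -0.3]
gripper_width: 0.997
33.0 [ 0.48972364 -0.30878259  0.21150778]
```

View pics/m11.png

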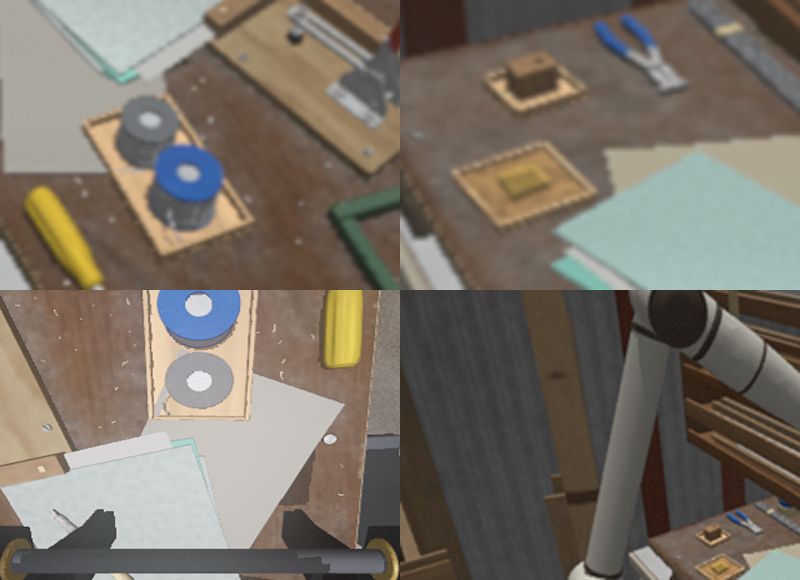

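All four items are in their trays: both spools upright, the block flat and centred, the glass flat. The pliers and screwdriver haven't moved and the gripper is clear, so I'm handing in.

```bash
python3 -c "
from station import job
print(job.finish_job())"
```

```text
the job is handed in; nothing more can be done
None
```

I sorted all four items and handed the job in at about 33 s on the robot clock; no verdict came back.

- **Result:** The last side and wrist views show both spools upright one behind the other in the long tray. The block is flat in the small tray and the glass lies flat near the middle of the cork tray.
- **Spool positions:** Taken from the gripper's release poses, the spools sit about ±31 mm along the tray from its centre and within about 3 mm across it. That leaves a gap of roughly 12 mm between them.
- **Pliers and screwdriver:** Both look unmoved by eye; I did not measure this.
- **Disagreement:** The gripper closed on the glass at about 41.7 mm instead of the 45 mm given, and pictures also gave 42–44 mm. On the first grip the glass looked tilted, so I set it down and regripped 2 mm lower. The opening was the same, but the picture showed the slab flat in the jaws.
- **Not measured:** I checked the final positions of the block and glass in the pictures only.

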